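# Demagnetise a ring gear on the bench demagnetiser

## Task

Demagnetise the steel ring gear: pull the black knob on the front of the demagnetiser straight out until it clicks into its on position, then slide the gear slowly (about a hand's breadth a second) between the guides, flat across the magnet plate and on to the stop at the far end, without lifting it. Keep the magnet on until the gear is at the stop, and only then push the knob fully in to switch it off. Leave the oil bottle and the hammer case where they are.

Things in the scene. Friction and masses are not known exactly. Their poses are not given: they have to be found in the camera images.
- demag: Plate demagnetiser, fixed: grey steel case 110 (x) x 150 mm (y), its front (-x of its frame) with the knob towards the robot. Origin: centre of its underside, on the bench; z up; y runs along the slide on its top, from the start end (-y) to the stop (+y). Slide: level, seamless, 85 mm above the bench, y = -210 (open end) to +225 mm. Only the gear rises over 97 mm above the bench.
- magnet_centre (a point): Middle of the magnet plate, on the slide surface (demag x = 0, y = 0, z = 85 mm): two bright steel pole plates, y = -73 to +73 mm, with a brass strip across at y = 0. Dark brown boards on legs carry the slide on at both ends. Aluminium guide strips 10 mm high run along both sides, inner faces at x = -48.5 and +48.5 mm, outer at -52.5 and +52.5 mm.
- stop_face (a point): Foot of the stop's face on the slide's centre line (demag x = 0, y = +217, z = 85 mm). The stop is an aluminium bar, 12 mm high, across the far end of the slide. The gear touches it with its centre at demag y = +172 mm.
- knob (a joint): Travel of the push-pull switch knob, m: 0 = fully in (off), 0.016 = out (on). It moves straight and level along the demag's -x axis and does not turn. A sprung detent holds it at both ends: about 7 N starts it from either end, the force fades to nothing at half travel, then it snaps by itself to the other end and stays there.
- knob_face (a point): Centre of the black mushroom knob's front face, on its axis: demag x = -109 (in) or -125 mm (out), y = +30, z = +57 mm. Head 42 mm in diameter, 16 mm thick; behind it a bare stem 14 mm in diameter. The back of the head stands 38 mm (in) off the case front, less a nut 4 mm thick: two fingers set down astride the stem can hook the head, or it can be pinched from above.
- gear: Loose plain steel ring gear lying flat on the slide's starting board between the guides (3.5 mm of play each side): 90 mm outside diameter, smooth, 24 mm high, 56 mm clear bore with small teeth, about 0.7 kg (varies by a fifth). Origin: centre of its underside; z is its axis, up. It slides when pushed with 3 to 6 N.
- oil_bottle: White plastic oil bottle, 48 mm in diameter, 130 mm tall, standing on the bench; origin at the centre of its base. Bystander.
- hammer_case: Bare aluminium hammer case of an impact tool, a stepped cone, 84 mm in diameter at the foot and 105 mm tall, standing on the bench; origin at the centre of its base. Bystander.
Things that resemble listed ones, but are neither listed nor needed, are in the scene too. Several things have the shape of the gear; the one meant has the colours described above.

How it is judged:
By the outcome, as a careful person would: the job done as asked, in the order asked, and still so for the second after the job is handed in, with the robot touching nothing.
It also fails if it takes over 58 s, if anything falls off the work surface, if the arm or the gripper's body presses on something with over 40 N, if the wrist force passes 120 N, or if a joint passes its speed limit or range.

## Robot

A 6-joint arm with a two-finger parallel gripper is mounted at the origin on the work surface. World frame = base frame: x ahead of the robot, y to its left, z up, the work surface at z = 0. Lengths are in m, angles in rad, forces in N, time in s.
With the tool pointing down it reaches from about 0.35 to 0.85 m from the base axis. Payload 8.1 kg.
Tool frame: the origin (TCP) lies at the very end of the fingers, on their centre line; the grasp point (between the pads) lies 19 mm behind it; z points along the fingers, y is the line along which they close (so a half turn about z gives the same grasp; the last joint's range is limited). The gripper opens to 93 mm and grips with 3 to 60 N. Pads are 15 mm wide; open, the fingers measure 128 mm over their backs; the gripper's body (75 mm by 188 mm) begins 65 mm behind the grasp point.
Start: joints at [-1.242, 0.13, 1.488, -0, 1.523, -0.085], TCP at [0.241, -0.549, 0.219] pointing down, gripper open.
Joint ranges: [-2.96, 2.96], [-0.89, 2.26], [0.02, 2.5], [-1.34, 4.48], [0, 2.73], [-2.66, 2.66]. Speed limits (rad/s): [2.39, 2.39, 2.79, 3.14, 3.14, 3.14].

## Interface

Orientations are given as a rotation vector (axis times angle).
In Python, from plant import robot gives the robot as it stands. The module is installed in compiled form; this text tells all that it offers.
- The arm moves only by the tool play_rows, never from a script. Its argument "increments" is text: rows parted by semicolons, each of 5 numbers parted by spaces: the shift along the tool's x, y, z in mm, then the turn about the tool's z in degrees, then the closure, from -1 (fully open) to 1 (shut). In form: dx dy dz yaw claw; .... A call has 1 to 20 rows; each row is the pose to reach, as a shift and turn from the pose commanded when the call began, along the tool's axes at that moment; what a row does not reach only later rows make up. A row lasts 1/10 s, in which the tool goes at most 50 mm and 8.59 degrees, less where a joint would pass 70% of its speed; a pose out of reach is approached as far as the arm can. A call with a gripper value outside its range is refused whole. The fingers move at their own pace and stop on an object; "force" is the grip in N (left out, the last holds). Time passes only in rows, so rows that repeat a pose let the fingers close. It gives the time, the measured TCP pose, the force, the opening and the grip force at its end, in the units of the state.
- robot.read_state(): the state, without advancing time (a new reading comes with each control period).
- robot.read_camera(name): name is "scene" or "top" or "wrist"; returns the picture (384x512x3 uint8, blue, green, red); there is no depth.
- robot.calibration(name): a dict with "vertical_fov" (degrees; the focal length in pixels is half the picture's height over the tangent of half this angle, whatever the lens; pixels are square), "cx", "cy" (the principal point, pixels), "D" ([k1, k2, p1, p2, k3] as OpenCV has them; the pictures are not rectified), "rvec" (rotation vector, rad) and "tvec" (3), from world to camera coordinates, as OpenCV has them. Camera axes: x right, y down, z forward; pixel columns grow to the right and rows downward; lengths in m; the calibration is good to about 2 mm. A picture is of the moment at which its call begins: read the wrist's pose just before it. calibration takes no time and is no camera call; for the wrist camera it gives the pose at the moment of the call.
- robot.close_job(): hands the job in; it is judged then, once.
Trained networks look in the newest picture that a camera, given by its name, has taken for a name from the list of things; names that differ only in an ending like _2 or _b are one class to them, and where a whole thing is asked for, a point or a joint stands for the part that bears it (a point fixed in the world has none). Each returns a list of dicts, best first, with "conf" (0 to 1); they miss things now and then, are a little off and sometimes report something else, mostly with a low value. They report only what shows in the picture. A call takes as long as a camera call. They do not tell look-alikes from the thing itself.
- robot.recognise(camera, query): "centre" ([x, y, z] in m, in world coordinates, good to about 4 mm: the middle of the surface that is visible of it).
- robot.regions_of(camera, query): "pixels" (384x512 bool, what is visible of it).
- robot.landmark_of(camera, query): "centre" ([x, y, z] in m, in world coordinates, good to about 4 mm: a listed point, or the origin of a listed thing).
The state is a dict: "t": time; "q": joint angles; "dq": joint speeds; "joint_torque": joint torques, N m; "tool_pos": TCP position; "orientation": TCP orientation; "force": force on the tool from outside, world axes, zero at the start; "wrist_torque": the same for the moment, N m; "opening": finger opening in m; "gripper_force": force on a finger pad.
Only numpy, scipy, OpenCV 4.12 (cv2) and the standard library are available. Lean on these libraries where they do the work, as an engineer would, in place of code of your own. Each camera call takes 0.05 s, during which the arm holds its last target. There are 200 camera calls.

## Working session

There is one attempt and no reset: what is moved stays moved. The work goes in short steps, Python scripts to look and compute and a tool call to move; the robot and the scene stay as the last step left them, time stands still between calls to the robot, and variables do not carry over. Pictures are saved under pics/ and viewed, at most 10 in all, crops included, and the job is handed in when it is done.

Besides the shell and the picture viewer there is one more tool, called after "Call:" as a command line: name --argument value ..., lists and objects as JSON in quotes. play_rows: Moves the arm, as the interface text tells. Its arguments: {"type":"object","properties":{"increments":{"type":"string"},"force":{"type":"number"}},"required":["increments"]}

```bash
mkdir -p pics
python3 - <<'E'
from plant import robot
import cv2,numpy as np
s=robot.read_state();print(s['t'],s['tool_pos'],s['orientation'],s['opening'])
a=robot.read_camera("scene");b=robot.read_camera("top")
cv2.imwrite("pics/a.png",a);cv2.imwrite("pics/b.png",b)
for c in("scene","top"):
  for q in("magnet_centre","stop_face","knob_face","gear","demag","oil_bottle","hammer_case"):
    print(c,q,[(np.round(d["centre"],3).tolist(),round(d["conf"],2)) for d in robot.landmark_of(c,q)][:5])
print(robot.read_state()['t'])
E
```

```text
0.0 [ 0.24108193 -0.54880308  0.21757401] [-3.07278201e+00 -6.44951159e-01  3.68419676e-04] 0.0932770118327215
scene magnet_centre [([0.618, -0.024, 0.084], 0.92)]
scene stop_face [([0.638, 0.194, 0.089], 0.56)]
scene knob_face [([0.508, 0.014, 0.06], 0.62)]
scene gear [([0.427, -0.234, -0.001], 0.9), ([0.571, -0.313, -0.001], 0.71), ([0.476, -0.117, -0.002], 0.66), ([0.601, -0.164, 0.081], 0.61), ([0.75, -0.163, 0.002], 0.57)]
scene demag [([0.615, -0.026, 0.0], 0.83), ([0.601, -0.16, 0.081], 0.55)]
scene oil_bottle [([0.489, -0.4, -0.001], 0.67)]
scene hammer_case [([0.511, 0.379, 0.002], 0.86)]
top magnet_centre [([0.614, -0.022, 0.083], 0.93)]
top stop_face [([0.634, 0.193, 0.088], 0.98), ([0.486, -0.406, 0.001], 0.62)]
top knob_face [([0.504, 0.013, 0.058], 0.65)]
top gear [([0.599, -0.159, 0.088], 0.84), ([0.474, -0.121, -0.0], 0.84), ([0.748, -0.164, 0.003], 0.76), ([0.428, -0.232, 0.003], 0.63), ([0.572, -0.311, -0.001], 0.61)]
top demag [([0.616, -0.028, 0.004], 0.76)]
top oil_bottle [([0.486, -0.408, 0.002], 0.84)]
top hammer_case [([0.512, 0.379, -0.0], 0.92), ([0.637, 0.191, 0.089], 0.25)]
0.8
```

View pics/a.png

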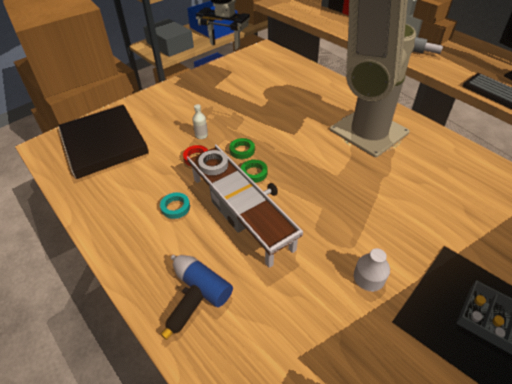

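View pics/b.png

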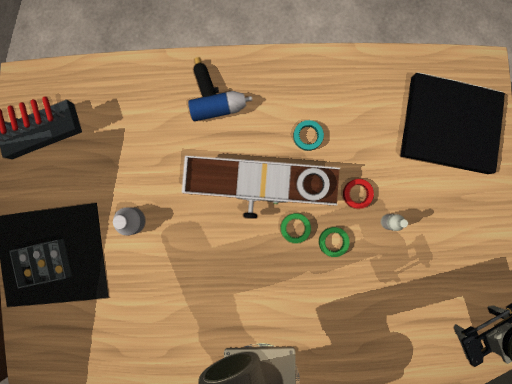

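The slide's steel ring, at top (313,184) and scene (212,161), matches the description. These rings are look-alikes:
- Green: scene (242,148) and (255,170)
- Red: scene (195,153)
- Teal: scene (174,205)

The knob is at top (250,214) and scene (272,189). I'll move to hover behind the knob and check from close up.

Call:
play_rows --increments "30 -24 0 2 -1;70 -55 0 4 -1;110 -86 0 7 -1;150 -118 0 10 -1;190 -149 0 13 -1;230 -180 0 16 -1;270 -212 0 19 -1;310 -243 0 22 -1;350 -274 0 25 -1;390 -306 0 28 -1;430 -337 0 29.5 -1;465 -364 0 29.5 -1;490 -384 0 29.5 -1;503 -394 0 29.5 -1;503 -394 0 29.5 -1;503 -394 0 29.5 -1" --force 20

```text
t: 2.4
tool_pos: [0.5431, 0.0129, 0.2185]
orientation: [3.137, -0.158, -0.001]
force: [0.1, 0.3, -0.2]
opening: 0.0931
gripper_force: 0.0
```

Run:
```python
from plant import robot
import cv2,numpy as np
s=robot.read_state();print(s['t'],s['tool_pos'],s['orientation'],s['opening'],s['force'])
k=robot.calibration("wrist");w=robot.read_camera("wrist");t=robot.read_camera("top")
np.savez("w.npz",w=w,t=t,**{x:np.array(k[x]) for x in k})
for c in("wrist","top","scene"):
  if c=="scene": robot.read_camera(c)
  for q in("magnet_centre","stop_face","knob_face","gear"):
    print(c,q,[(np.round(d["centre"],4).tolist(),round(d["conf"],2)) for d in robot.landmark_of(c,q)][:2])
cv2.imwrite("pics/c.png",w)
crop=t[130:240,170:360];cv2.imwrite("pics/d.png",cv2.resize(crop,None,fx=4,fy=4,interpolation=2))
```

```text
2.4 [0.54309    0.01293711 0.21850054] [ 3.13698587e+00 -1.58241246e-01 -9.30888453e-04] 0.09311992423548411 [ 0.09473525  0.28380991 -0.22717133]
wrist magnet_centre [([0.6145, -0.0249, 0.0831], 0.82)]
wrist stop_face [([0.6372, 0.1876, 0.0884], 0.81)]
wrist knob_face [([0.5034, 0.0166, 0.0569], 0.66)]
wrist gear [([0.5651, -0.3106, 0.0013], 0.92), ([0.4286, -0.231, 0.0036], 0.91)]
top magnet_centre [([0.6155, -0.026, 0.0802], 0.6)]
top stop_face [([0.6348, 0.1917, 0.0848], 0.97)]
top knob_face []
top gear [([0.4279, -0.233, 0.0024], 0.96), ([0.5728, -0.3119, -0.0019], 0.84)]
scene magnet_centre [([0.6179, -0.027, 0.081], 0.7)]
scene stop_face [([0.6369, 0.1927, 0.085], 0.87), ([0.5092, 0.3827, -0.0027], 0.39)]
scene knob_face [([0.5079, 0.0131, 0.0575], 0.69)]
scene gear [([0.5974, -0.1632, 0.0842], 0.94), ([0.4733, -0.1158, 0.0023], 0.88)]
```

View pics/c.png

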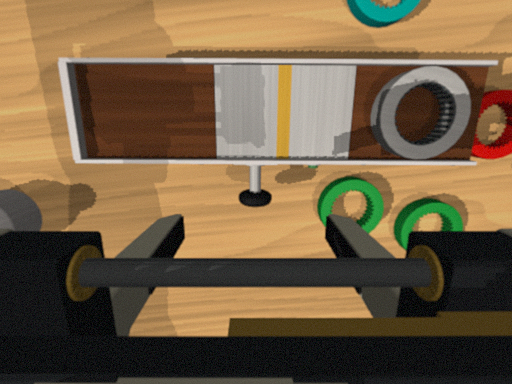

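View pics/d.png

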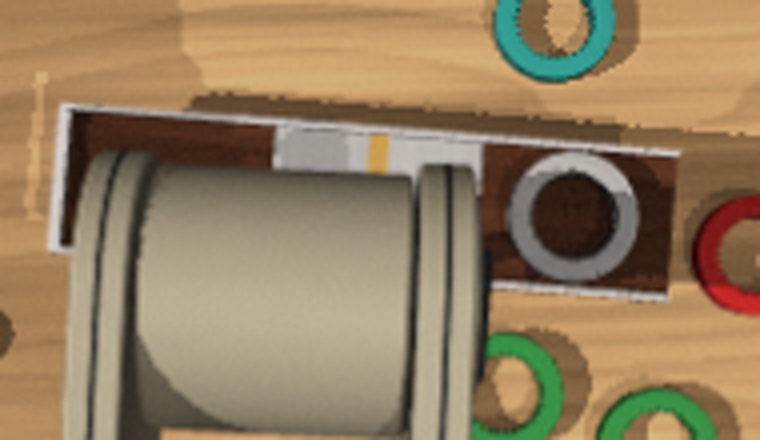

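The wrist view confirms the steel gear on the slide at (421,113), with green, red and teal rings nearby as decoys. The knob is at (255,198) with its stem at (256,178), and the slide lines up with the tool. I'll fit the demag pose from these pixels.

```bash
cat > fit.py <<'E'
import cv2,numpy as np
from scipy.optimize import least_squares
from scipy.spatial.transform import Rotation
d=np.load("w.npz")
f=192/np.tan(np.radians(float(d["vertical_fov"]))/2);K=np.array([[f,0,float(d["cx"])],[0,f,float(d["cy"])],[0,0,1.]])
def proj(P): return cv2.projectPoints(np.array(P,float),d["rvec"],d["tvec"],K,d["D"])[0][:,0]
def W(p,P):
  return Rotation.from_euler('z',p[2]).apply(P)+[p[0],p[1],0]
E
python3 - <<'E'
from fit import *
w=d["w"]
# poles boundaries, brass centre at mid-slide; guide tops; stem
def edge(col0,row): return None
P=np.array([[0,.073,.085],[0,-.073,.085],[0,0,.085],[-.0505,.1,.095],[-.0505,-.15,.095],[.0505,.1,.095],[.0505,-.15,.095],[-.08,.03,.064]])/1.
m=np.array([[215,112],[355.5,112],[284.5,112],[180,160.5],[430,161.5],[180,60.5],[430,61.5],[256,175]])
use=np.array([[1,0],[1,0],[1,0],[0,1],[0,1],[0,1],[0,1],[1,0]])
r=least_squares(lambda p:((proj(W(p,P))-m)*use).ravel(),[.616,-.025,-.1])
print(r.x,np.degrees(r.x[2]),np.round(r.fun.reshape(-1,2),1).tolist())
p=r.x
print("knobhead",proj(W(p,np.array([[-.109,.03,.057],[-.093,.03,.057],[0,.217,.085],[0,-.14,.085]]))))
for q in([-.076,.03,0],[0,.217,0],[-.109,.03,0]):print(W(p,np.array([q])))
# gear: fit circle of outer top rim
gm=cv2.inRange(cv2.cvtColor(w,cv2.COLOR_BGR2HSV),(0,0,60),(179,60,255))
n=[421,112]
def ring(y): 
  a=np.linspace(0,2*np.pi,60);return proj(W(p,np.c_[.045*np.cos(a),y+.045*np.sin(a),np.full(60,.109)]))
for y in(-.13,-.135,-.14,-.145,-.15):
  q=ring(y);print(y,q.min(0),q.max(0))
E
```

```text
[ 0.61486805 -0.02672518 -0.10493334] -6.012237632194584 [[1.9, 0.0], [-2.7, 0.0], [0.4, 0.0], [0.0, 0.5], [-0.0, 0.4], [0.0, -0.6], [0.0, -0.4], [0.4, 0.0]]
knobhead [[256.26170451 202.22271354]
 [256.3303252  190.09798731]
 [ 83.11195817 112.58051178]
 [414.93012416 113.84233911]]
[[0.54242831 0.01107011 0.        ]]
[[0.63759682 0.18908122 0.        ]]
[[0.50960983 0.01452656 0.        ]]
-0.13 [373.16421579  64.23483704] [464.86171941 158.59185268]
-0.135 [378.1802122   64.27032381] [469.91289828 158.61302329]
-0.14 [383.1948975   64.30624562] [474.96181943 158.63427903]
-0.145 [388.20822328  64.34260222] [480.00843261 158.65561973]
-0.15 [393.22014116  64.37939333] [485.05268756 158.67704522]
```

Call:
play_rows --increments "-1 2 30 0 -1;-1 2 70 0 -1;-1 2 110 0 -1;-1 2 145 0 -1;-1 2 170 0 -1;-1 2 180 0 -1;-1 2 180 0 0.5;-1 2 180 0 0.5;-1 2 180 0 0.5;-1 2 180 0 0.5;-1 2 180 0 0.5;-1 2 180 0 0.5"

```text
t: 4.35
tool_pos: [0.5426, 0.0117, 0.0392]
orientation: [3.138, -0.159, 0.001]
force: [1.1, -0.7, -0.9]
opening: 0.0499
gripper_force: 0.0
```

Call:
play_rows --increments "0 0 0 0 0.55;0 0 0 0 0.55;0 0 0 0 0.55;0 0 0 0 0.55;-4 0 0 0 0.55;-7 0 0 0 0.55;-9 0 0 0 0.55;-11 0 0 0 0.55;-13 0 0 0 0.55;-15 0 0 0 0.55"

```text
t: 5.35
tool_pos: [0.5282, 0.0132, 0.0388]
orientation: [-3.138, 0.159, -0.004]
force: [5.0, 0.7, -3.4]
opening: 0.0211
gripper_force: 2.5
```

Call:
play_rows --increments "-2 0 0 0 0.55;-4 0 0 0 0.55;-6 0 0 0 0.55;-8 0 0 0 0.55;-9 0 0 0 0.55;-9 0 0 0 0.55"

```text
t: 5.95
tool_pos: [0.5181, 0.0142, 0.0386]
orientation: [-3.138, 0.159, 0.0]
force: [-0.1, -0.5, 0.1]
opening: 0.0206
gripper_force: 0.0
```

Run:
```python
from plant import robot
import cv2,numpy as np
w=robot.read_camera("wrist")
cv2.imwrite("pics/e.png",w)
for q in["knob_face"]:print([(d["centre"],d["conf"]) for d in robot.landmark_of("wrist",q)])
```

```text
[([0.4883, 0.0151, 0.0569], 0.63), ([0.6195, -0.0234, -0.0019], 0.2)]
```

View pics/e.png

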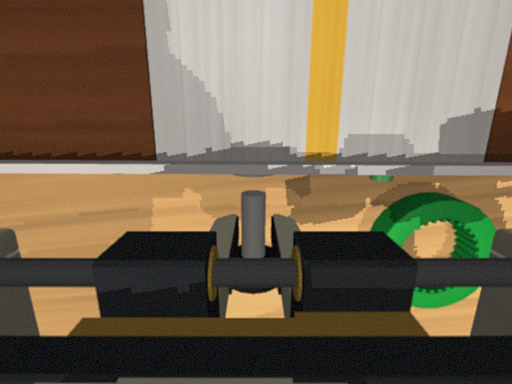

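The force peaked at 5 N and then fell to zero, and the knob face moved about 15 mm outwards (0.503 to 0.488). The switch has clicked on. Next I'll back off the head, rise, close the fingers and hover over the gear bore.

Call:
play_rows --increments "5 0 0 0 0.5;9 0 -5 0 0.5;9 0 -40 0 0.5;9 0 -85 0 0.5;9 0 -120 0 1;20 15 -130 0 1;45 55 -130 0 1;70 100 -130 0 1;88 140 -130 0 1;99 162 -130 0 1;99 167 -130 0 1;99 167 -130 0 1;99 167 -130 0 1"

```text
t: 7.35
tool_pos: [0.5998, -0.161, 0.1686]
orientation: [-3.137, 0.158, 0.001]
force: [-0.8, 0.1, 1.0]
opening: 0.0006
gripper_force: 0.0
```

Run:
```python
from plant import robot
import cv2,numpy as np
print(robot.read_state()['opening'])
w=robot.read_camera("wrist")
for c in("wrist","scene"):
  s=robot.read_camera(c)
  for q in["gear","knob_face","magnet_centre"]:print(c,q,[(np.round(d["centre"],4).tolist(),round(d["conf"],2)) for d in robot.landmark_of(c,q)][:5])
k=robot.calibration("scene")
cv2.imwrite("pics/f.png",np.vstack([w[::1],cv2.resize(s[130:220,150:300],(512,307))])[:600] if 0 else w)
```

```text
0.000635536952247842
wrist gear [([0.5711, -0.31, -0.0022], 0.58)]
wrist knob_face []
wrist magnet_centre [([0.6109, -0.0277, 0.0828], 0.61)]
scene gear [([0.4733, -0.1167, 0.0001], 0.81), ([0.7501, -0.1638, 0.0038], 0.81), ([0.599, -0.1644, 0.0823], 0.77), ([0.5708, -0.313, 0.0003], 0.71), ([0.426, -0.2346, 0.0022], 0.69)]
scene knob_face [([0.4899, 0.0143, 0.0565], 0.57)]
scene magnet_centre [([0.6161, -0.0247, 0.0845], 0.87)]
```

View pics/f.png

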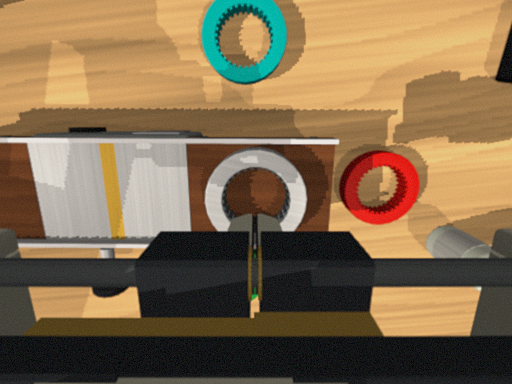

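The closed fingers, at col 255, are centred over the bore of the steel gear, at (256,190). I'll descend into it.

Call:
play_rows --increments "0 1 20 0 1;0 1 40 0 1;0 1 52 0 1;0 1 60 0 1;0 1 66 0 1;0 1 72 0 1;0 1 75 0 1;0 1 75 0 1"

```text
t: 8.6
tool_pos: [0.5999, -0.163, 0.0935]
orientation: [-3.138, 0.159, 0.0]
force: [-0.1, -0.4, -0.0]
opening: 0.0007
gripper_force: 0.0
```

Call:
play_rows --increments "0 -4 0 0 1;0 -8 0 0 1;0 -12 0 0 1;0 -18 0 0 1;0 -26 0 0 1;0 -34 0 0 1;0 -42 0 0 1;0 -50 0 0 1;0 -58 0 0 1;0 -66 0 0 1;0 -74 0 0 1;0 -82 0 0 1;0 -90 0 0 1;0 -98 0 0 1;0 -106 0 0 1;0 -114 0 0 1;0 -122 0 0 1;0 -130 0 0 1;0 -138 0 0 1;0 -146 0 0 1"

```text
t: 10.6
tool_pos: [0.6147, -0.0173, 0.0939]
orientation: [3.137, -0.159, 0.0]
force: [1.0, -4.7, 2.6]
opening: 0.001
gripper_force: 2.6
```

Call:
play_rows --increments "0 -8 0 0 1;0 -16 0 0 1;0 -24 0 0 1;0 -32 0 0 1;0 -40 0 0 1;0 -48 0 0 1;0 -56 0 0 1;0 -64 0 0 1;0 -72 0 0 1;0 -80 0 0 1;0 -88 0 0 1;0 -96 0 0 1;0 -104 0 0 1;0 -112 0 0 1;0 -120 0 0 1;0 -128 0 0 1;0 -136 0 0 1;0 -144 0 0 1;0 -152 0 0 1;0 -158 0 0 1"

```text
t: 12.6
tool_pos: [0.6303, 0.1399, 0.0939]
orientation: [3.137, -0.158, -0.0]
force: [-0.1, -5.8, 2.5]
opening: 0.0003
gripper_force: 3.0
```

Call:
play_rows --increments "0 -5 0 0 1;0 -9 0 0 1;0 -12 0 0 1;0 -14 0 0 1;0 -14 0 0 1"

```text
t: 13.1
tool_pos: [0.6317, 0.1538, 0.0939]
orientation: [3.137, -0.158, -0.0]
force: [-0.4, -4.5, 3.2]
opening: 0.0007
gripper_force: 2.1
```

Call:
play_rows --increments "0 -1 0 0 1;0 -2 0 0 1;0 -2 0 0 1"

```text
t: 13.4
tool_pos: [0.6319, 0.1554, 0.0939]
orientation: [3.137, -0.159, -0.0]
force: [-0.2, -5.6, 3.0]
opening: 0.0007
gripper_force: 2.7
```

Call:
play_rows --increments "0 -1 0 0 1;0 -2 0 0 1;0 -3 0 0 1;0 -3 0 0 1"

```text
t: 13.8
tool_pos: [0.6323, 0.1584, 0.0939]
orientation: [3.137, -0.159, -0.0]
force: [0.1, -5.3, 3.8]
opening: 0.0005
gripper_force: 2.7
```

Call:
play_rows --increments "0 -1 0 0 1;0 -2 0 0 1;0 -3 0 0 1;0 -3 0 0 1"

```text
t: 14.2
tool_pos: [0.6325, 0.16, 0.0939]
orientation: [3.135, -0.159, -0.001]
force: [-2.2, -11.0, 4.1]
opening: 0.0002
gripper_force: 5.2
```

The push force jumped to 11 N and the gear stopped moving, so it is at the stop. I'll back off inside the bore, rise, and move in front of the knob.

Call:
play_rows --increments "0 4 0 0 1;0 9 0 0 1;0 10 0 0 1;0 10 -10 0 1;0 10 -35 0 1;0 10 -70 0 1;-10 20 -80 0 1;-45 50 -80 0 1;-85 90 -80 0 1;-120 130 -80 0 1;-140 152 -80 0 1;-146 157 -80 0 1;-146 157 -80 0 1;-146 157 -80 0 1"

```text
t: 15.6
tool_pos: [0.4727, 0.0205, 0.1746]
orientation: [-3.137, 0.159, -0.003]
force: [0.7, 0.3, -0.4]
opening: 0.0007
gripper_force: 0.0
```

Run:
```python
from plant import robot
import cv2,numpy as np
w=robot.read_camera("wrist");k=robot.calibration("wrist")
for q in["gear","knob_face","stop_face"]:print("wrist",q,[(np.round(d["centre"],4).tolist(),round(d["conf"],2)) for d in robot.landmark_of("wrist",q)][:4])
s=robot.read_camera("scene")
for q in["gear","knob_face","stop_face"]:print("scene",q,[(np.round(d["centre"],4).tolist(),round(d["conf"],2)) for d in robot.landmark_of("scene",q)][:6])
cv2.imwrite("pics/g.png",w)
```

```text
wrist gear [([0.4301, -0.2313, 0.0006], 0.66), ([0.4753, -0.1167, 0.0024], 0.61)]
wrist knob_face [([0.4877, 0.0178, 0.0595], 0.94)]
wrist stop_face []
scene gear [([0.7531, -0.1628, 0.0059], 0.92), ([0.629, 0.1432, 0.0854], 0.81), ([0.475, -0.1185, -0.0005], 0.8), ([0.4249, -0.2331, 0.0009], 0.77), ([0.5718, -0.3087, -0.0009], 0.72)]
scene knob_face [([0.49, 0.0166, 0.0586], 0.54)]
scene stop_face [([0.6374, 0.1923, 0.0852], 0.61)]
```

View pics/g.png

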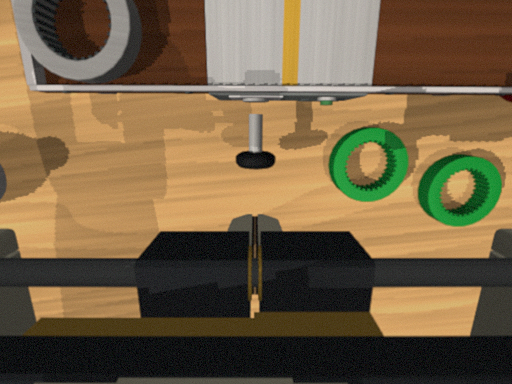

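Run:
```python
from plant import robot
import cv2,numpy as np
t=robot.read_camera("top")[140:220,170:290];s=robot.read_camera("scene")[170:270,200:320]
cv2.imwrite("pics/h.png",np.hstack([cv2.resize(t,(396,264),interpolation=2),cv2.resize(s,(400,264*1),interpolation=2)]))
```

```text
(no output)
```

View pics/h.png

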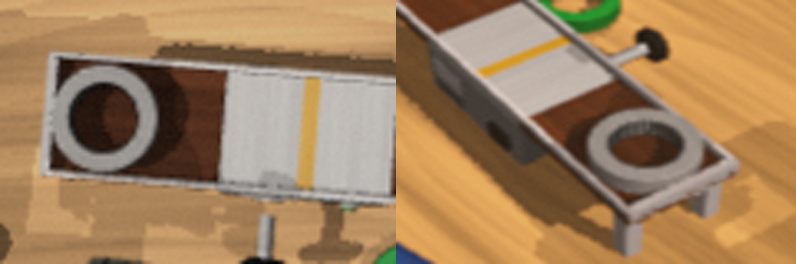

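Both views in the crop show the gear against the stop: left half at (57,118), right half at (700,160). I'll switch off now.

Call:
play_rows --increments "0 2 35 0 1;0 2 75 0 1;0 2 110 0 1;0 2 128 0 1;0 2 132 0 1;0 2 132 0 1;4 2 132 0 1;8 2 132 0 1;11 2 132 0 1;14 2 132 0 1;17 2 132 0 1;20 2 132 0 1"

```text
t: 17.3
tool_pos: [0.4914, 0.0159, 0.0421]
orientation: [-3.138, 0.159, 0.001]
force: [-1.6, -0.1, 1.3]
opening: 0.0004
gripper_force: 0.6
```

Call:
play_rows --increments "2 0 0 0 1;4 0 0 0 1;6 0 0 0 1;8 0 0 0 1;9 0 0 0 1;9 0 0 0 1"

```text
t: 17.9
tool_pos: [0.4994, 0.0151, 0.0414]
orientation: [-3.138, 0.159, 0.004]
force: [-5.8, 0.3, 4.4]
opening: 0.0005
gripper_force: 2.9
```

Call:
play_rows --increments "1 0 0 0 1;2 0 0 0 1;3 0 0 0 1;3 0 0 0 1"

```text
t: 18.3
tool_pos: [0.4993, 0.0151, 0.0411]
orientation: [-3.137, 0.158, 0.014]
force: [-21.3, 1.3, 18.3]
opening: 0.0009
gripper_force: 11.0
```

Call:
play_rows --increments "-4 0 0 0 1;-12 0 0 0 1;-30 0 0 0 1;-40 0 -20 0 1;-40 0 -60 0 1;-40 0 -90 0 1;-40 0 -90 0 1;-40 0 -90 0 1"

```text
t: 19.1
tool_pos: [0.4641, 0.0187, 0.1323]
orientation: [3.138, -0.159, 0.004]
force: [0.5, -0.0, -1.0]
opening: 0.0002
gripper_force: 0.0
```

Run:
```python
from plant import robot
import cv2,numpy as np
w=robot.read_camera("wrist");s=robot.read_camera("scene")
for c in("wrist","scene"):
  for q in["knob_face","gear"]:print(c,q,[(np.round(d["centre"],4).tolist(),round(d["conf"],2)) for d in robot.landmark_of(c,q)][:5])
s=s[150:270,180:320]
cv2.imwrite("pics/i.png",np.hstack([cv2.resize(w,(400,300)),cv2.resize(s,(350,300),interpolation=2)]))
```

```text
wrist knob_face [([0.5027, 0.0135, 0.0546], 0.68)]
wrist gear [([0.428, -0.2307, 0.0023], 0.92)]
scene knob_face [([0.51, 0.0108, 0.0571], 0.45)]
scene gear [([0.474, -0.1186, -0.0009], 0.95), ([0.6309, 0.1422, 0.085], 0.94), ([0.4285, -0.235, 0.0015], 0.93), ([0.7541, -0.1638, 0.0024], 0.64), ([0.5722, -0.3099, 0.0001], 0.61)]
```

View pics/i.png

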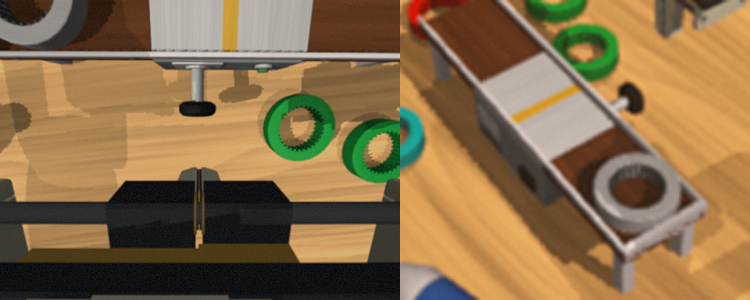

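The picture shows the knob back in at (198,107) and (630,98), the gear at the stop at (636,188), and the robot clear of everything. I'll hand the job in.

```bash
python3 -c "
from plant import robot
print(robot.close_job())"
```

```text
the job is handed in; nothing more can be done
None
```

Job handed in at about 19 s with no verdict returned: I pulled the knob on, slid the gear flat to the stop at about 80 mm/s, then pushed the knob fully in; the oil bottle and hammer case were not touched.

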